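Tack the insole to the last

ROBOT

A 6-joint arm with a two-finger parallel gripper is mounted at the origin on the work surface. World frame = base frame: x ahead of the robot, y to its left, z up, the work surface at z = 0. Lengths are in m, angles in degrees, forces in N, time in s.
With the tool pointing down it reaches from about 0.35 to 0.875 m from the base axis. Payload 4.2 kg.
Tool frame: the origin (TCP) lies midway between the tips of the shut fingers; the grasp point (between the pads) lies 19 mm behind it (r.grasp_offset is the distance from the TCP to the grasp point, in m); z points along the fingers, y is the direction in which the jaws open and shut (so a half turn about z gives the same grasp; the last joint's range is limited). The gripper opens to 87 mm and grips with 3 to 60 N. Pads are 19 mm wide; open, the fingers measure 117 mm over their backs; the gripper's body (75 mm by 190 mm) begins 51 mm behind the grasp point.
Start: joints at [-49.698, 22.042, 0.453, 0, -68.411, -14.817], TCP at [0.269, -0.564, 0.223] pointing down, gripper open.
Joint ranges: [-179.83, 179.83], [-69.29, 118.12], [-61.27, 80.66], [-181.25, 117.63], [-171.15, -9.14], [-177.46, 177.46]. Speed limits (degrees/s): [159.86, 159.86, 180, 180, 180, 180].

INTERFACE

Orientations are given as a 3x3 rotation matrix whose columns are the frame's x, y, z axes.
In Python, from station import r gives the robot as it stands.
- The arm moves only by the shell command python3 -m crank 'ROWS'. ROWS is JSON, a list of rows, each a list of 3 entries, a list of its own where there are three numbers: the closure, from -1 (fully open) to 1 (shut), so that 0 is half open, then the shift along the tool's x, y, z as a fraction of full scale, then the turn, a rotation vector about the tool's x, y, z as a fraction of full scale. In form: [[fingers, [dx, dy, dz], [wx, wy, wz]], ...]. A call has 1 to 8 rows; each row shifts and turns the commanded pose from where the row before left it, along the tool's axes as they then stand; what a row does not reach is not made up. Full scale, the value 1, is 100 mm for a shift and 45 degrees for a turn. A row lasts 1/10 s, in which the tool goes at most 50 mm and 8.59 degrees, less where a joint would pass 70% of its speed; a pose out of reach is approached as far as the arm can. A call with a number of a shift or a turn outside -1 to 1 is refused whole. A call with a gripper value outside its range is refused whole. The fingers move at their own pace and stop on an object; the grip force is fixed at half the most. Time passes only in rows, so rows that do not move let the fingers close. It gives the time, the measured TCP pose, the force and the opening at its end, in the units of the state.
- r.sense(): the state, without advancing time (a new reading comes with each control period).
- r.capture(name): name is "side" or "top" or "wrist"; returns a dict with "img" (400x640x3 uint8, blue, green, red), "fx", "fy", "cx", "cy" (pixels), "R" (3x3) and "t" (3): a world point X has camera coordinates R X + t. Camera axes: x right, y down, z forward; pixel columns grow to the right and rows downward; lengths in m; the calibration is good to about 2 mm. A picture is of the moment at which its call begins. There is no depth.
- r.finish_job(): hands the job in, once; it reports no verdict.
The state is a dict: "time_s": time; "joints": joint angles; "joint_velocities": joint speeds; "effort": joint torques, N m; "tcp_pos": TCP position; "ee_rot": TCP orientation; "wrist_force": force on the tool from outside, world axes, zero at the start; "moment": the same for the moment, N m; "gripper_width": opening from 0.0 (shut) to 1.0 (fully open).
Only numpy, scipy, OpenCV 4.12 (cv2) and the standard library are available. Lean on these libraries where they do the work, as an engineer would, in place of code of your own. Each camera call takes 0.05 s, during which the arm holds its last target.

TASK

Fasten the leather insole to the upturned shoe last on the jack: three dark steel tacks already stand loosely in their awl holes, so gently push each one down with a fingertip until its head sits on the leather - first the tack at the heel, so that the back edge cannot creep, then the one at the toe, and last the one at the waist between them. Only press the tacks, do not pull one up, and leave everything else on the bench where it stands.

Things in the scene. Friction and masses are not known exactly. Their poses are not given: they have to be found in the camera images.
- jack: Steel lasting jack fixed to the bench (plate 190 x 110 mm); clamped on it, sole up, a turquoise shoe last 225 mm long, 77 mm wide at the ball, 55 mm at the heel, with a pale tan leather insole 3.5 mm thick. The last sits on rubber pads that give 1 mm per 8 N and spring back. Origin: centre of the plate's underside, under the last's middle; x to the toe (the insole's broad end), z up. Tacks are the highest.
- heel_tack_head (a point): Crown (topmost point) of the heel tack's blued-steel (near black) dome head, 13 mm across, 3.4 mm high; its shank stands upright in the insole, 85 mm from the jack's origin towards the heel. The bare leather around it is 175.5 mm above the bench.
- toe_tack_head (a point): Crown of the toe tack's head, the same kind of tack, 75 mm from the jack's origin towards the toe. The bare leather around it is 174.1 mm above the bench.
- waist_tack_head (a point): Crown of the waist tack's head, the same kind of tack, in the narrow part of the sole between the other two, 15 mm from the jack's origin towards the heel. The bare leather around it is 172.7 mm above the bench.
- heel_tack (a joint): How far the heel tack has been pushed in, m: 0 = underside of its head 10 mm above the leather, 0.010 = head sitting on the leather (the stop). Starts between 0 and 0.003, varying from tack to tack. Slides straight down, resists with about 4 N plus 15 N per m/s, stays where it is left; it can also be pulled up.
- toe_tack (a joint): The same for the toe tack.
- waist_tack (a joint): The same for the waist tack.
- spare_last: Loose turquoise last, the other foot of the pair, standing upright (sole down) beside the jack: 225 x 77 x 92 mm, origin under its middle, x to its toe. Leave alone.
- awl: Shoemaker's awl lying on the bench, 155 mm long, its wooden handle 29 mm thick, blade to +x, origin under its middle. Not needed; leave alone.
- jar: Closed amber jar with a black lid, 64 mm across, 75 mm high. Leave alone.
- spool: Spool of cream thread standing upright, 54 mm across, 70 mm high. Leave alone.

How it is judged:
By the outcome, as a careful person would: the job done as asked, in the order asked, and still so for the second after the job is handed in, with the robot touching nothing.
It also fails if it takes over 38 s, if anything falls off the work surface, if the arm or the gripper's body presses on something with over 40 N, if the wrist force passes 120 N, or if a joint passes its speed limit or range.

## Working session

There is one attempt and no reset: what is moved stays moved. The work goes in short steps, Python scripts to look and compute and a shell command to move; the robot and the scene stay as the last step left them, time stands still between calls to the robot, and variables do not carry over. Pictures are saved under pics/ and viewed, and the job is handed in when it is done.

```bash
ls; mkdir -p pics; python3 - <<'E'
from station import r
import cv2,numpy as np
for n in("top","side"):
    c=r.capture(n); cv2.imwrite(f"pics/{n}0.png",c["img"]); print(n,c["fx"],c["fy"],c["cx"],c["cy"],np.round(c["R"],4).tolist(),np.round(c["t"],4).tolist())
s=r.sense();print(s)
E
```

```text
pics
top 472.7489694516446 472.7489694516446 321.0228699194978 208.19594876510683 [[0.024, -0.9993, 0.027], [-0.9836, -0.0285, -0.1779], [0.1785, -0.0223, -0.9837]] [0.0191, 0.5925, 0.9102]
side 469.4921118763597 469.4921118763597 316.26433024473687 196.57019490757065 [[-0.8266, -0.5623, -0.0214], [-0.3299, 0.5151, -0.7911], [0.4558, -0.6469, -0.6113]] [0.511, 0.2475, 0.963]
{'time_s': 0.1, 'joints': array([-4.96997706e+01,  2.20859361e+01,  3.86668022e-01, -2.39026977e-02,
       -6.84104382e+01, -1.48161815e+01]), 'joint_velocities': array([ 0.07799668, -0.065359  ,  0.22677958,  0.13653748, -0.00340569,
        0.03799449]), 'effort': array([-3.62868550e-04, -3.91689634e+01,  1.87934196e+01,  4.23186466e+00,
        1.34513149e-02, -8.77014395e-05]), 'tcp_pos': array([ 0.26868506, -0.56370136,  0.22157064]), 'ee_rot': array([[-9.02771252e-01, -4.30119957e-01, -9.42568554e-04],
       [-4.30120975e-01,  9.02769638e-01,  1.71117786e-03],
       [ 1.14910523e-04,  1.95022069e-03, -9.99998092e-01]]), 'wrist_force': array([ 0.21708111, -0.12948223, -0.37138173]), 'moment': array([-0.07020026,  0.06338325, -0.02858596]), 'gripper_width': 0.9985265323711955}
```

View pics/top0.png

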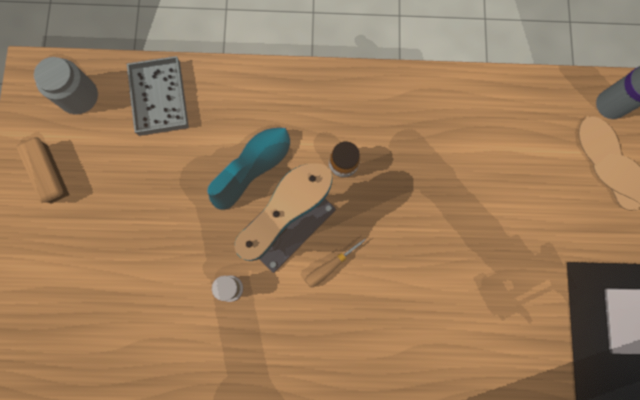

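View pics/side0.png

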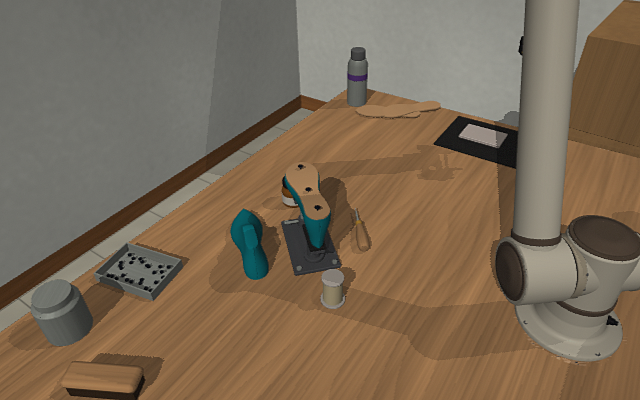

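The top view shows the tan insole with dark tacks at about (249,244) heel, (276,213) waist and (312,179) toe. In the side view they are near (317,208), (308,190) and (301,168). I'll enlarge both.

```bash
python3 - <<'E'
import cv2
a=cv2.imread("pics/top0.png")[155:265,225:345]; cv2.imwrite("pics/topc.png",cv2.resize(a,None,fx=5,fy=5,interpolation=cv2.INTER_CUBIC))
a=cv2.imread("pics/side0.png")[155:225,265:345]; cv2.imwrite("pics/sidec.png",cv2.resize(a,None,fx=8,fy=8,interpolation=cv2.INTER_CUBIC))
E
```

```text
(no output)
```

View pics/topc.png

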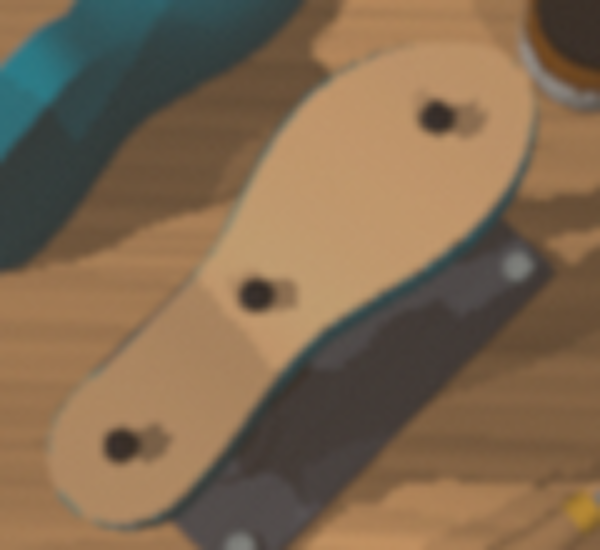

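View pics/sidec.png

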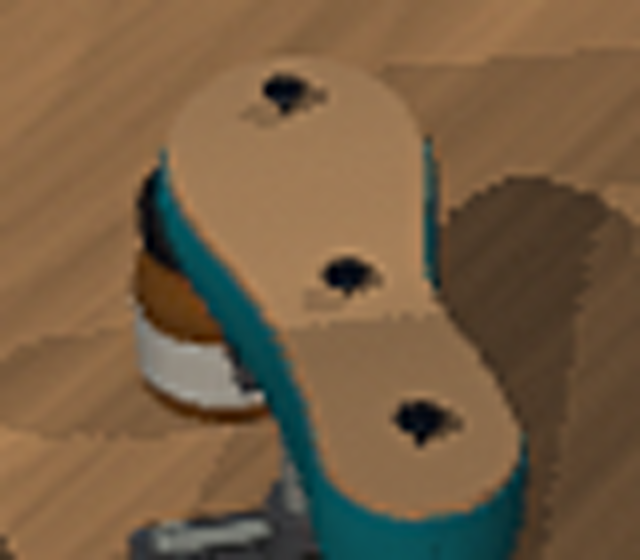

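```bash
cat > h.py <<'E'
import numpy as np
from station import r
def ray(c,u,v,z):
    R=np.array(c["R"]);t=np.array(c["t"]);C=-R.T@t
    d=R.T@np.array([(u-c["cx"])/c["fx"],(v-c["cy"])/c["fy"],1]); return C+d*(z-C[2])/d[2]
def tri(cs,uvs):
    A=[];b=[]
    for c,(u,v) in zip(cs,uvs):
        R=np.array(c["R"]);t=np.array(c["t"])
        x=(u-c["cx"])/c["fx"];y=(v-c["cy"])/c["fy"]
        A+=[x*R[2]-R[0],y*R[2]-R[1]];b+=[t[0]-x*t[2],t[1]-y*t[2]]
    return np.linalg.lstsq(np.array(A),np.array(b),rcond=None)[0]
E
python3 - <<'E'
from h import *
T=r.capture("top");S=r.capture("side")
P={}
for n,tp,sp,zl in(("heel",(121,445),(420,418),.1755),("waist",(256,295),(347,273),.1727),("toe",(437,117),(284,90),.1741)):
    tp=[225+(tp[0]+.5)/5-.5,155+(tp[1]+.5)/5-.5];sp=[265+(sp[0]+.5)/8-.5,155+(sp[1]+.5)/8-.5]
    P[n]=ray(T,*tp,zl+.0102);print(n,tp,sp,P[n],ray(S,*sp,zl+.0102),tri((T,S),(tp,sp)))
d=P["toe"]-P["heel"];print(np.linalg.norm(d[:2]),np.linalg.norm((P["waist"]-P["heel"])[:2]),np.degrees(np.arctan2(d[1],d[0])))
E
```

```text
heel [248.8, 243.6] [317.0625, 206.8125] [0.50217765 0.16059812 0.1857    ] [0.49887033 0.16539949 0.1857    ] [0.50234036 0.16100994 0.18126498]
waist [275.8, 213.6] [307.9375, 188.6875] [0.55628933 0.11660789 0.1829    ] [0.55295138 0.12125779 0.1829    ] [0.55669046 0.11675557 0.17864289]
toe [312.0, 178.0] [300.0625, 165.8125] [0.62188802 0.05507865 0.1843    ] [0.61846999 0.05968135 0.1843    ] [0.62257548 0.05489895 0.18018775]
0.1595773460082212 0.06973674775362666 -41.39477008126375
```

The tack spacings come out at 159.6 mm and 69.7 mm, against 160 and 70 expected. That means the top-view points are consistent. I'll shut the fingers, lift and travel to the heel.

```bash
python3 -m crank '[[1,[0,0,-0.4],[0,0,0]],[1,[-0.32,0.34,0],[0,0,0]],[1,[-0.32,0.34,0],[0,0,0]],[1,[-0.32,0.34,0],[0,0,0]],[1,[-0.32,0.34,0],[0,0,0]],[1,[-0.32,0.34,0],[0,0,0]],[1,[-0.32,0.34,0],[0,0,0]],[1,[-0.32,0.34,0],[0,0,0]]]'
```

```text
time_s: 1.0
tcp_pos: [0.3688, -0.2511, 0.2626]
ee_rot: [[-0.903, -0.43, 0.0], [-0.43, 0.903, -0.0], [-0.0, -0.0, -1.0]]
wrist_force: [1.0, 0.2, 1.0]
gripper_width: 0.356
```

```bash
python3 -m crank '[[1,[-0.33,0.35,0],[0,0,0]],[1,[-0.33,0.35,0],[0,0,0]],[1,[-0.33,0.35,0],[0,0,0]],[1,[-0.33,0.35,0],[0,0,0]],[1,[-0.33,0.35,0],[0,0,0]],[1,[-0.33,0.35,0],[0,0,0]],[1,[-0.33,0.35,0],[0,0,0]],[1,[0,0,0],[0,0,0]]]'
python3 - <<'E'
from h import *
import cv2
c=r.capture("wrist");cv2.imwrite("pics/w1.png",c["img"]);print(r.sense()["tcp_pos"],r.sense()["wrist_force"])
for p in((.5022,.1606,.1857),(.5563,.1166,.1829),(.6219,.0551,.1843)):
    q=np.array(c["R"])@p+c["t"];print(q[0]/q[2]*c["fx"]+c["cx"],q[1]/q[2]*c["fy"]+c["cy"],q[2])
E
```

```text
time_s: 1.8
tcp_pos: [0.4733, 0.0719, 0.2621]
ee_rot: [[-0.9, -0.435, 0.0], [-0.435, 0.9, 0.0], [-0.001, 0.0, -1.0]]
wrist_force: [0.1, 0.2, -0.0]
gripper_width: 0.004
[0.47215998 0.06988459 0.26200527] [-0.59771326  0.11857691 -0.34653047]
397.92495963442997 281.03196094146006 0.2636587877300449
323.4956355552908 309.8583521596222 0.27358764446303463
230.48120644750193 342.4001269411916 0.28011514611024124
```

View pics/w1.png

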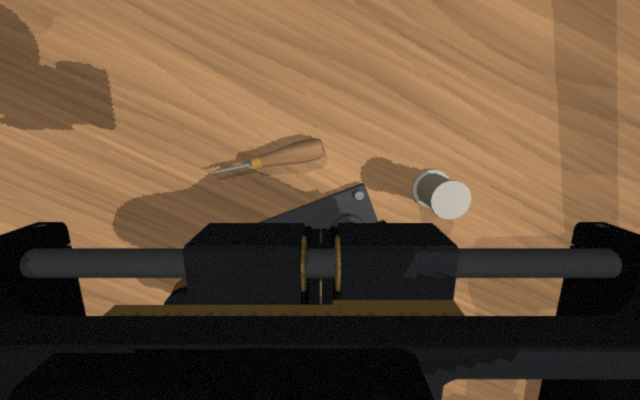

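The wrist view shows the awl at (250,160), the spool at (445,195) and the jack plate at (350,205). The fingers hide the insole. I'll shift 100 mm outwards so the wrist camera sees the tacks.

```bash
python3 -m crank '[[1,[-0.5,0,0],[0,0,0]],[1,[-0.5,0,0],[0,0,0]],[1,[0,0,0],[0,0,0]]]'
python3 - <<'E'
from h import *
import cv2
c=r.capture("wrist");cv2.imwrite("pics/w2.png",c["img"]);print(r.sense()["tcp_pos"],r.sense()["wrist_force"],c["fx"])
for p in((.5022,.1606,.1857),(.5563,.1166,.1829),(.6219,.0551,.1843)):
    q=np.array(c["R"])@p+c["t"];print(q[0]/q[2]*c["fx"]+c["cx"],q[1]/q[2]*c["fy"]+c["cy"],q[2])
E
```

```text
time_s: 2.15
tcp_pos: [0.5656, 0.1116, 0.2593]
ee_rot: [[-0.903, -0.43, -0.003], [-0.43, 0.903, -0.002], [0.003, -0.0, -1.0]]
wrist_force: [-0.9, 0.1, -0.5]
gripper_width: 0.005
[0.56318026 0.11040383 0.26000156] [-0.92776059 -0.34531891 -0.53133146] 310.2638733344567
412.3835692597267 163.26298033892172 0.23661399310325043
329.44277914458166 200.5116936527255 0.24656748275707502
226.61345112901637 239.97827261282546 0.2531487029701181
```

View pics/w2.png

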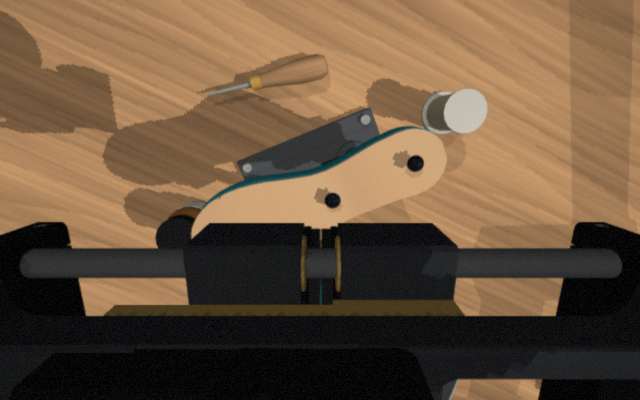

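The wrist view shows the heel tack at (416,163) and the waist tack at (333,200). Both sit about 3.6 px right of prediction, or about 2.8 mm along tool y, and the side view leans the same way. Corrected targets are heel (0.501,0.163), waist (0.555,0.119) and toe (0.621,0.058). I'll go over the heel and down to 195 mm.

```bash
python3 -m crank '[[1,[0.17,0.37,0],[0,0,0]],[1,[0.17,0.37,0],[0,0,0]],[1,[0,0,0.33],[0,0,0]],[1,[0,0,0.3],[0,0,0]],[1,[0,0,0],[0,0,0]],[1,[0,0,0],[0,0,0]]]'
python3 - <<'E'
from h import *
import cv2
s=r.sense();print(s["tcp_pos"],s["wrist_force"],s["time_s"])
t=r.capture("top");c=r.capture("side");
cv2.imwrite("pics/s3.png",cv2.resize(c["img"][130:260,250:390],None,fx=4.5,fy=4.5,interpolation=cv2.INTER_CUBIC))
E
```

```text
time_s: 2.8
tcp_pos: [0.4994, 0.1617, 0.2006]
ee_rot: [[-0.903, -0.43, 0.001], [-0.43, 0.903, -0.001], [-0.0, -0.001, -1.0]]
wrist_force: [0.6, 0.3, 0.6]
gripper_width: 0.007
[0.49943936 0.16173049 0.20062592] [0.64680736 0.30187024 0.61884907] 2.8
```

View pics/s3.png

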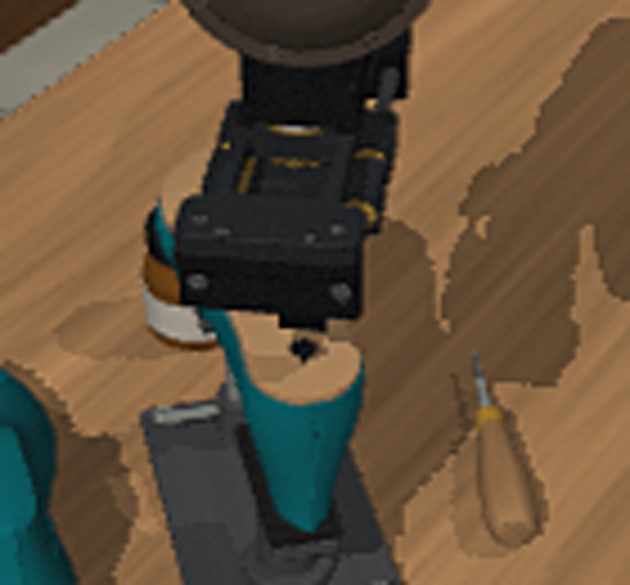

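The side view shows the shut fingertips (crop ~(303,320)) directly above the heel tack (303,348). I'll press down in small steps and watch the force.

```bash
python3 -m crank '[[1,[0,0,0.02],[0,0,0]],[1,[0,0,0.02],[0,0,0]],[1,[0,0,0.02],[0,0,0]],[1,[0,0,0.02],[0,0,0]],[1,[0,0,0.02],[0,0,0]],[1,[0,0,0],[0,0,0]]]'
python3 -m crank '[[1,[0,0,0.015],[0,0,0]],[1,[0,0,0.015],[0,0,0]],[1,[0,0,0],[0,0,0]]]'
```

```text
time_s: 3.5
tcp_pos: [0.4994, 0.1627, 0.1891]
ee_rot: [[-0.903, -0.43, -0.001], [-0.43, 0.903, -0.0], [0.001, -0.0, -1.0]]
wrist_force: [-0.2, -0.6, -1.1]
gripper_width: 0.005
time_s: 3.8
tcp_pos: [0.4997, 0.1629, 0.1868]
ee_rot: [[-0.903, -0.43, 0.0], [-0.43, 0.903, 0.0], [-0.0, -0.0, -1.0]]
wrist_force: [-0.4, 1.2, 1.5]
gripper_width: 0.002
```

```bash
python3 -m crank '[[1,[0,0,0.015],[0,0,0]],[1,[0,0,0.015],[0,0,0]],[1,[0,0,0],[0,0,0]]]'
python3 -m crank '[[1,[0,0,0.01],[0,0,0]],[1,[0,0,0.01],[0,0,0]],[1,[0,0,0],[0,0,0]]]'
```

```text
time_s: 4.1
tcp_pos: [0.4997, 0.1629, 0.1838]
ee_rot: [[-0.903, -0.43, 0.0], [-0.43, 0.903, 0.0], [-0.0, -0.0, -1.0]]
wrist_force: [-1.1, 0.3, 3.5]
gripper_width: 0.003
time_s: 4.4
tcp_pos: [0.4997, 0.1629, 0.1815]
ee_rot: [[-0.903, -0.43, 0.0], [-0.43, 0.903, 0.0], [-0.0, 0.0, -1.0]]
wrist_force: [-1.1, 0.4, 3.7]
gripper_width: 0.007
```

Steady at about 4 N, so the tack is sliding. I'll continue 1 mm at a time to the stop.

```bash
python3 -m crank '[[1,[0,0,0.01],[0,0,0]],[1,[0,0,0.01],[0,0,0]],[1,[0,0,0],[0,0,0]]]'
python3 -m crank '[[1,[0,0,0.005],[0,0,0]],[1,[0,0,0.005],[0,0,0]],[1,[0,0,0],[0,0,0]]]'
```

```text
time_s: 4.7
tcp_pos: [0.4997, 0.1629, 0.1794]
ee_rot: [[-0.903, -0.43, 0.0], [-0.43, 0.903, 0.0], [-0.0, -0.0, -1.0]]
wrist_force: [-0.9, 0.4, 3.3]
gripper_width: 0.005
time_s: 5.0
tcp_pos: [0.4997, 0.1629, 0.1787]
ee_rot: [[-0.903, -0.43, 0.0], [-0.43, 0.903, 0.0], [-0.0, -0.0, -1.0]]
wrist_force: [-0.9, -0.7, 5.1]
gripper_width: 0.004
```

```bash
python3 -m crank '[[1,[0,0,0.005],[0,0,0]],[1,[0,0,0],[0,0,0]]]'
python3 -m crank '[[1,[0,0,0.005],[0,0,0]],[1,[0,0,0],[0,0,0]]]'
```

```text
time_s: 5.2
tcp_pos: [0.4997, 0.1629, 0.1785]
ee_rot: [[-0.903, -0.43, 0.0], [-0.43, 0.903, 0.0], [-0.0, -0.0, -1.0]]
wrist_force: [-2.0, 0.4, 6.9]
gripper_width: 0.007
time_s: 5.4
tcp_pos: [0.4997, 0.1629, 0.1783]
ee_rot: [[-0.903, -0.431, 0.001], [-0.431, 0.903, 0.0], [-0.001, -0.0, -1.0]]
wrist_force: [-2.8, 0.9, 6.6]
gripper_width: 0.003
```

```bash
python3 -m crank '[[1,[0,0,0.006],[0,0,0]],[1,[0,0,0],[0,0,0]],[1,[0,0,0],[0,0,0]]]'
python3 -m crank '[[1,[0,0,0.006],[0,0,0]],[1,[0,0,0],[0,0,0]],[1,[0,0,0],[0,0,0]]]'
```

```text
time_s: 5.7
tcp_pos: [0.4997, 0.1629, 0.1781]
ee_rot: [[-0.903, -0.431, 0.001], [-0.431, 0.903, 0.0], [-0.001, -0.0, -1.0]]
wrist_force: [-3.1, -0.0, 8.9]
gripper_width: 0.004
time_s: 6.0
tcp_pos: [0.4997, 0.1629, 0.1778]
ee_rot: [[-0.902, -0.431, 0.001], [-0.431, 0.902, 0.0], [-0.001, -0.0, -1.0]]
wrist_force: [-3.4, 0.6, 11.6]
gripper_width: 0.005
```

Force climbs steadily past the 4 N friction to 11.6 N with little travel, at z = 177.8 mm. The seated crown should be at 178.9 mm less pad give, so the heel is seated. Next I'll lift and go to the toe.

```bash
python3 -m crank '[[1,[0,0,-0.25],[0,0,0]],[1,[0,0,-0.25],[0,0,0]],[1,[-0.16,-0.37,0],[0,0,0]],[1,[-0.16,-0.37,0],[0,0,0]],[1,[-0.16,-0.37,0],[0,0,0]],[1,[-0.16,-0.37,0],[0,0,0]],[1,[0,0,0],[0,0,0]],[1,[0,0,0],[0,0,0]]]'
python3 - <<'E'
from h import *
import cv2
c=r.capture("side");s=r.sense();print(s["tcp_pos"],s["wrist_force"])
cv2.imwrite("pics/s4.png",cv2.resize(c["img"][110:240,250:390],None,fx=4.5,fy=4.5,interpolation=cv2.INTER_CUBIC))
E
```

```text
time_s: 6.8
tcp_pos: [0.6207, 0.0559, 0.2244]
ee_rot: [[-0.904, -0.428, -0.003], [-0.428, 0.904, -0.0], [0.003, 0.001, -1.0]]
wrist_force: [-0.7, 0.2, 0.2]
gripper_width: 0.003
[0.62032348 0.05658291 0.22500128] [ 0.07832692 -0.2653748  -0.25676228]
```

View pics/s4.png

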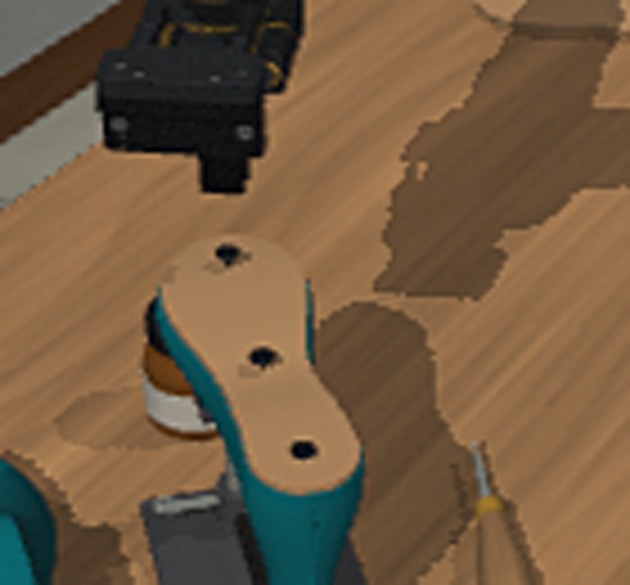

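In the side view the heel head (303,450) now sits flat with no shank showing. The fingertip (223,185) is in line above the toe tack (228,253). I'll go down on the toe.

```bash
python3 -m crank '[[1,[0,0,0.15],[0,0,0]],[1,[0,0,0.12],[0,0,0]],[1,[0,0,0.04],[0,0,0]],[1,[0,0,0.03],[0,0,0]],[1,[0,0,0],[0,0,0]]]'
python3 -m crank '[[1,[0,0,0.015],[0,0,0]],[1,[0,0,0.015],[0,0,0]],[1,[0,0,0.015],[0,0,0]],[1,[0,0,0],[0,0,0]]]'
python3 -m crank '[[1,[0,0,0.015],[0,0,0]],[1,[0,0,0.015],[0,0,0]],[1,[0,0,0],[0,0,0]]]'
```

```text
time_s: 7.35
tcp_pos: [0.6208, 0.0571, 0.1923]
ee_rot: [[-0.902, -0.431, -0.0], [-0.431, 0.902, -0.0], [0.0, -0.0, -1.0]]
wrist_force: [0.3, -0.1, -0.7]
gripper_width: 0.006
time_s: 7.75
tcp_pos: [0.6209, 0.0567, 0.1877]
ee_rot: [[-0.903, -0.43, -0.0], [-0.43, 0.903, -0.0], [0.0, 0.0, -1.0]]
wrist_force: [1.3, 1.1, -0.3]
gripper_width: 0.003
time_s: 8.05
tcp_pos: [0.6212, 0.0568, 0.1854]
ee_rot: [[-0.903, -0.43, 0.001], [-0.43, 0.903, -0.0], [-0.001, -0.0, -1.0]]
wrist_force: [-0.3, 0.5, 2.9]
gripper_width: 0.006
```

```bash
python3 -m crank '[[1,[0,0,0.015],[0,0,0]],[1,[0,0,0.015],[0,0,0]],[1,[0,0,0.015],[0,0,0]],[1,[0,0,0],[0,0,0]]]'
python3 -m crank '[[1,[0,0,0.01],[0,0,0]],[1,[0,0,0.01],[0,0,0]],[1,[0,0,0],[0,0,0]]]'
python3 -m crank '[[1,[0,0,0.01],[0,0,0]],[1,[0,0,0],[0,0,0]]]'
```

```text
time_s: 8.45
tcp_pos: [0.6212, 0.0567, 0.1803]
ee_rot: [[-0.903, -0.43, 0.0], [-0.43, 0.903, -0.0], [-0.0, -0.0, -1.0]]
wrist_force: [-0.7, 0.3, 4.2]
gripper_width: 0.004
time_s: 8.75
tcp_pos: [0.6212, 0.0568, 0.1783]
ee_rot: [[-0.903, -0.43, 0.0], [-0.43, 0.903, 0.0], [-0.0, -0.0, -1.0]]
wrist_force: [-0.2, -0.3, 3.6]
gripper_width: 0.004
time_s: 8.95
tcp_pos: [0.6212, 0.0568, 0.1774]
ee_rot: [[-0.903, -0.43, 0.0], [-0.43, 0.903, -0.0], [-0.0, -0.0, -1.0]]
wrist_force: [0.1, -0.3, 4.5]
gripper_width: 0.005
```

```bash
python3 -m crank '[[1,[0,0,0.01],[0,0,0]],[1,[0,0,0],[0,0,0]]]'
python3 -m crank '[[1,[0,0,0.007],[0,0,0]],[1,[0,0,0],[0,0,0]]]'
python3 -m crank '[[1,[0,0,0.007],[0,0,0]],[1,[0,0,0],[0,0,0]],[1,[0,0,0],[0,0,0]]]'
```

```text
time_s: 9.15
tcp_pos: [0.6212, 0.0567, 0.1771]
ee_rot: [[-0.903, -0.43, 0.001], [-0.43, 0.903, -0.0], [-0.001, -0.0, -1.0]]
wrist_force: [-1.9, -0.4, 7.1]
gripper_width: 0.007
time_s: 9.35
tcp_pos: [0.6212, 0.0567, 0.1768]
ee_rot: [[-0.903, -0.431, 0.001], [-0.431, 0.903, -0.0], [-0.001, -0.001, -1.0]]
wrist_force: [-1.9, 0.9, 8.3]
gripper_width: 0.005
time_s: 9.65
tcp_pos: [0.6212, 0.0568, 0.1766]
ee_rot: [[-0.902, -0.431, 0.001], [-0.431, 0.902, -0.0], [-0.001, -0.001, -1.0]]
wrist_force: [-2.6, 0.4, 8.4]
gripper_width: 0.005
```

```bash
python3 -m crank '[[1,[0,0,0.008],[0,0,0]],[1,[0,0,0],[0,0,0]],[1,[0,0,0],[0,0,0]]]'
```

```text
time_s: 9.95
tcp_pos: [0.6213, 0.0567, 0.1764]
ee_rot: [[-0.902, -0.431, 0.002], [-0.431, 0.902, -0.0], [-0.002, -0.001, -1.0]]
wrist_force: [-3.5, 1.2, 11.8]
gripper_width: 0.005
```

The toe is at its stop, with 11.8 N at 176.4 mm. Now the waist.

```bash
python3 -m crank '[[1,[0,0,-0.25],[0,0,0]],[1,[0,0,-0.25],[0,0,0]],[1,[0.165,0.425,0],[0,0,0]],[1,[0.165,0.425,0],[0,0,0]],[1,[0,0,0],[0,0,0]],[1,[0,0,0],[0,0,0]]]'
python3 - <<'E'
from h import *
import cv2
c=r.capture("side");s=r.sense();print(s["tcp_pos"],s["wrist_force"])
cv2.imwrite("pics/s5.png",cv2.resize(c["img"][110:240,250:390],None,fx=4.5,fy=4.5,interpolation=cv2.INTER_CUBIC))
E
```

```text
time_s: 10.55
tcp_pos: [0.5539, 0.12, 0.2236]
ee_rot: [[-0.902, -0.432, -0.001], [-0.432, 0.902, 0.0], [0.001, 0.0, -1.0]]
wrist_force: [0.3, 0.3, 0.1]
gripper_width: 0.007
[0.55451255 0.11944944 0.22354285] [ 0.3026721  -0.65841924  0.1941634 ]
```

View pics/s5.png

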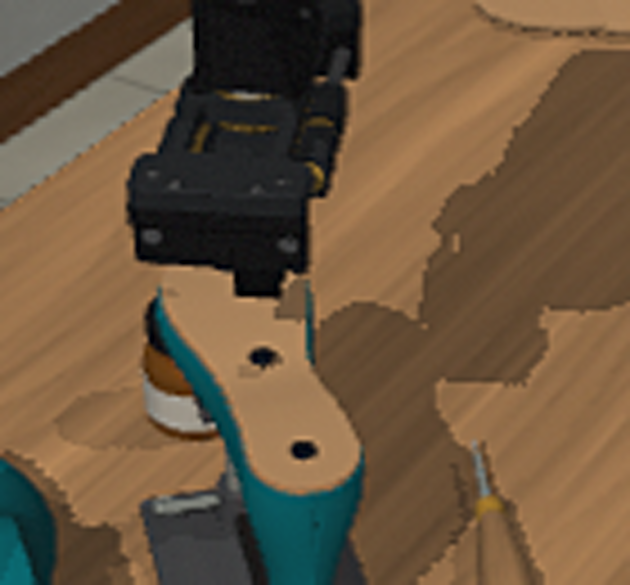

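The fingertip (258,290) is above the waist tack (263,357). Going down. The tack crown can be at most 186.1 mm.

```bash
python3 -m crank '[[1,[0,0,0.15],[0,0,0]],[1,[0,0,0.12],[0,0,0]],[1,[0,0,0.04],[0,0,0]],[1,[0,0,0.03],[0,0,0]],[1,[0,0,0],[0,0,0]]]'
python3 -m crank '[[1,[0,0,0.015],[0,0,0]],[1,[0,0,0.015],[0,0,0]],[1,[0,0,0.015],[0,0,0]],[1,[0,0,0],[0,0,0]]]'
python3 -m crank '[[1,[0,0,0.015],[0,0,0]],[1,[0,0,0.015],[0,0,0]],[1,[0,0,0],[0,0,0]]]'
```

```text
time_s: 11.1
tcp_pos: [0.5548, 0.1189, 0.1897]
ee_rot: [[-0.903, -0.43, -0.001], [-0.43, 0.903, -0.0], [0.001, -0.0, -1.0]]
wrist_force: [-0.1, -0.4, -0.4]
gripper_width: 0.006
time_s: 11.5
tcp_pos: [0.5546, 0.1193, 0.1856]
ee_rot: [[-0.903, -0.43, -0.0], [-0.43, 0.903, 0.0], [0.0, 0.0, -1.0]]
wrist_force: [0.0, 0.1, 0.1]
gripper_width: 0.007
time_s: 11.8
tcp_pos: [0.5548, 0.1194, 0.1831]
ee_rot: [[-0.903, -0.431, 0.001], [-0.431, 0.903, 0.0], [-0.001, -0.0, -1.0]]
wrist_force: [-1.0, -0.7, 3.2]
gripper_width: 0.003
```

```bash
python3 -m crank '[[1,[0,0,0.015],[0,0,0]],[1,[0,0,0.015],[0,0,0]],[1,[0,0,0.01],[0,0,0]],[1,[0,0,0],[0,0,0]]]'
python3 -m crank '[[1,[0,0,0.01],[0,0,0]],[1,[0,0,0.01],[0,0,0]],[1,[0,0,0],[0,0,0]]]'
python3 -m crank '[[1,[0,0,0.01],[0,0,0]],[1,[0,0,0],[0,0,0]]]'
```

```text
time_s: 12.2
tcp_pos: [0.5548, 0.1194, 0.1787]
ee_rot: [[-0.903, -0.43, 0.0], [-0.43, 0.903, 0.0], [-0.0, -0.0, -1.0]]
wrist_force: [-1.0, 0.3, 3.9]
gripper_width: 0.011
time_s: 12.5
tcp_pos: [0.5548, 0.1194, 0.1766]
ee_rot: [[-0.903, -0.43, 0.0], [-0.43, 0.903, 0.0], [-0.0, 0.0, -1.0]]
wrist_force: [-0.2, 1.2, 3.5]
gripper_width: 0.008
time_s: 12.7
tcp_pos: [0.5548, 0.1194, 0.1758]
ee_rot: [[-0.903, -0.43, 0.0], [-0.43, 0.903, 0.0], [-0.0, -0.0, -1.0]]
wrist_force: [-1.6, 0.5, 4.4]
gripper_width: 0.007
```

```bash
python3 -m crank '[[1,[0,0,0.01],[0,0,0]],[1,[0,0,0],[0,0,0]]]'
python3 -m crank '[[1,[0,0,0.01],[0,0,0]],[1,[0,0,0],[0,0,0]]]'
python3 -m crank '[[1,[0,0,0.01],[0,0,0]],[1,[0,0,0],[0,0,0]],[1,[0,0,0],[0,0,0]]]'
```

```text
time_s: 12.9
tcp_pos: [0.5549, 0.1194, 0.1755]
ee_rot: [[-0.903, -0.431, 0.001], [-0.431, 0.903, 0.0], [-0.001, -0.0, -1.0]]
wrist_force: [-2.3, 0.5, 7.1]
gripper_width: 0.006
time_s: 13.1
tcp_pos: [0.5549, 0.1194, 0.1751]
ee_rot: [[-0.902, -0.431, 0.001], [-0.431, 0.902, 0.0], [-0.001, -0.0, -1.0]]
wrist_force: [-3.9, 1.5, 8.9]
gripper_width: 0.005
time_s: 13.4
tcp_pos: [0.5549, 0.1194, 0.1748]
ee_rot: [[-0.902, -0.431, 0.002], [-0.431, 0.902, 0.0], [-0.001, -0.001, -1.0]]
wrist_force: [-4.8, -0.4, 11.7]
gripper_width: 0.006
```

The waist is seated, with 11.7 N at 174.8 mm. I'll lift, move clear and check.

```bash
python3 -m crank '[[1,[0,0,-0.25],[0,0,0]],[1,[0,0,-0.45],[0,0,0]],[1,[0.32,-0.34,0],[0,0,0]],[1,[0.32,-0.34,0],[0,0,0]],[1,[0.32,-0.34,0],[0,0,0]],[1,[0.32,-0.34,0],[0,0,0]],[1,[0.32,-0.34,0],[0,0,0]],[1,[0.32,-0.34,0],[0,0,0]]]'
python3 -m crank '[[1,[0,0,0],[0,0,0]],[1,[0,0,0],[0,0,0]],[1,[0,0,0],[0,0,0]]]'
python3 - <<'E'
from h import *
import cv2
c=r.capture("side")["img"];t=r.capture("top")["img"]; s=r.sense();print(s["tcp_pos"],s["wrist_force"])
cv2.imwrite("pics/topfull.png",t)
a=cv2.resize(c[145:225,265:345],None,fx=5,fy=5,interpolation=cv2.INTER_CUBIC);b=cv2.resize(t[155:265,225:345],(436,400),interpolation=cv2.INTER_CUBIC)
cv2.imwrite("pics/fin.png",np.hstack([a,b[:,:400]]))
E
```

```text
time_s: 14.2
tcp_pos: [0.4677, -0.149, 0.2418]
ee_rot: [[-0.903, -0.43, -0.001], [-0.43, 0.903, 0.0], [0.001, 0.001, -1.0]]
wrist_force: [0.9, -0.5, 0.1]
gripper_width: 0.002
time_s: 14.5
tcp_pos: [0.4692, -0.147, 0.2421]
ee_rot: [[-0.903, -0.431, -0.001], [-0.431, 0.903, 0.0], [0.001, 0.001, -1.0]]
wrist_force: [-0.2, 0.4, -0.1]
gripper_width: 0.008
[ 0.46949023 -0.14649526  0.24229186] [-0.43500219 -0.38354188 -0.0463655 ]
```

View pics/fin.png

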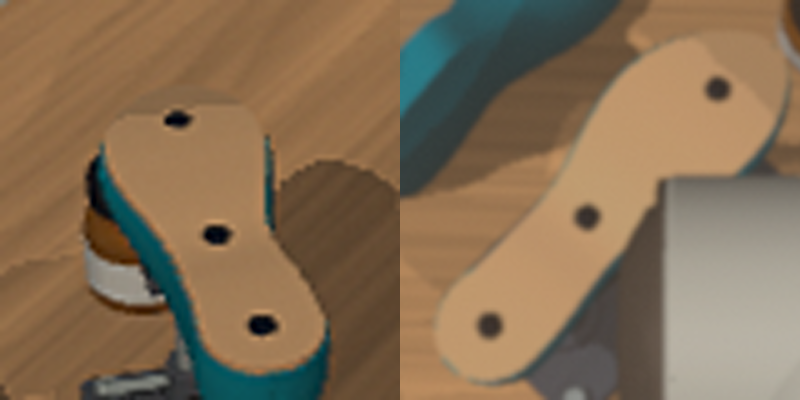

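View pics/topfull.png

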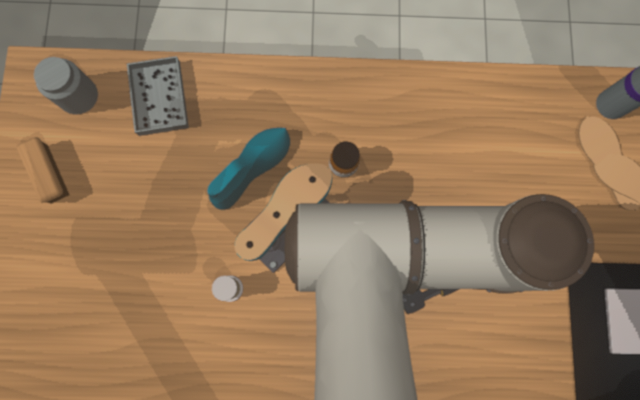

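The left crop (side) shows all three heads, (178,119), (217,235) and (262,325), flat on the leather with no shank or offset shadow. In the top view the spare last, jar (345,157) and spool (227,288) have not moved. The arm touches nothing, so I'll hand the job in.

```bash
python3 - <<'E'
from station import r
print(r.finish_job())
E
```

```text
the job is handed in; nothing more can be done
None
```

I pushed the three tacks down with the shut fingertips in the order asked: heel, toe, waist. The job was handed in at about 14.6 s, inside the 38 s limit.

- **Seating:** each tack slid at about 4 N. The force then climbed to about 12 N with almost no further travel. The tool stopped at 177.8 mm (heel), 176.4 mm (toe) and 174.8 mm (waist), which fits seated heads less the give of the rubber pads.
- **Last pictures:** all three heads lie flat on the leather with no shank or offset shadow. The spare last, jar and spool stand where they were. The arm hid the awl in the last top view, so I did not check it there; it was in view and never approached earlier. The wrist force was near zero with the arm clear.
- **Disagreement:** the side and top cameras differed by about 5 to 6 mm on the tack positions. The wrist camera fell between them, so I aimed with its correction. All three presses met their tacks.

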